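Gauge the casting rings and sort them by fit

ROBOT

A 7-joint arm with a two-finger parallel gripper is mounted at the origin on the work surface. World frame = base frame: x ahead of the robot, y to its left, z up, the work surface at z = 0. Lengths are in m, angles in rad, forces in N, time in s.
With the tool pointing down it reaches from about 0.425 to 0.925 m from the base axis. Payload 6.8 kg.
Tool frame: the origin (TCP) lies between the finger pads; the fingertips stand r.tcp_to_tips ahead of it and the grasp point (between the pads) is the TCP (r.tcp_to_tips is the distance from the TCP to the fingertips, in m); z points along the fingers, y is the line along which they close (so a half turn about z gives the same grasp; the last joint's range is limited). The gripper opens to 85 mm and grips with 20 to 120 N. Pads are 22 mm wide; open, the fingers measure 114 mm over their backs; the gripper's body (76 mm by 85 mm) begins 54 mm behind the grasp point. The pads swing forward as they close: fully open they stand 13 mm farther back than shut.
Start: joints at [-1.427, 0.477, 0.022, 1.555, -0.011, 1.109, -0.083], TCP at [0.168, 0.654, 0.25] pointing down, gripper open.
Joint ranges: [-2.96, 2.96], [-0.34, 2.1], [-1.41, 1.46], [0.24, 2.44], [-1.37, 4.51], [0.17, 1.92], [-2.96, 2.96]. Speed limits (rad/s): [2.39, 2.39, 3.14, 3.14, 3.14, 3.14, 3.14].

INTERFACE

Orientations are given as a rotation vector (axis times angle).
In Python, from bench import r gives the robot as it stands.
- The arm moves only by the tool servo_tool, never from a script. Its argument "commands" is a list of rows, each a list of 2 entries, a list of its own where there are three numbers: the shift along the tool's x, y, z normalised to -1 to 1, where 1 is 250 mm, then the turn, a rotation vector about the tool's x, y, z normalised to -1 to 1, where 1 is 90 degrees. In form: [[[dx, dy, dz], [ax, ay, az]], ...]. A call has 1 to 20 rows; each row is the pose to reach, as a shift and turn from the pose commanded when the call began, along the tool's axes at that moment; what a row does not reach only later rows make up. A row lasts 1/10 s, in which the tool goes at most 50 mm and 8.59 degrees, less where a joint would pass 70% of its speed; a pose out of reach is approached as far as the arm can. A call with a number of a shift or a turn outside -1 to 1 is refused whole. A call with a gripper value outside its range is refused whole. "claw" is the closure, from 0 (fully open) to 1 (shut), set as the call begins (left out, the last holds). The fingers move at their own pace and stop on an object; "squeeze" is the grip in N (left out, the last holds). Time passes only in rows, so rows that repeat a pose let the fingers close. It gives the time, the measured TCP pose, the force, the opening and the grip force at its end, in the units of the state.
- r.get_obs(): the state, without advancing time (a new reading comes with each control period).
- r.grab_frame(name): name is "scene" or "top" or "wrist"; returns (picture, depth): 480x640x3 uint8, red, green, blue; 480x640 float32, m along the optical axis (not along the pixel's ray), 0 where there is no reading.
- r.camera_model(name): a dict with "fx", "fy", "cx", "cy" (pixels), "extrinsics" (4x4, takes a point from camera to world coordinates); the wrist camera has in their place "hand_eye" (4x4, takes a point from camera to tool coordinates, whose origin is the TCP and whose axes are the flange's). Camera axes: x right, y down, z forward; pixel columns grow to the right and rows downward; lengths in m; the calibration is good to about 2 mm. A picture is of the moment at which its call begins: read the wrist's pose just before it. camera_model takes no time and is no camera call.
- r.hand_in(): hands the job in; it is judged then, once.
Trained networks look in the newest picture that a camera, given by its name, has taken for a name from the list of things; names that differ only in an ending like _2 or _b are one class to them, and where a whole thing is asked for, a point or a joint stands for the part that bears it (a point fixed in the world has none). Each returns a list of dicts, best first, with "confidence" (0 to 1); they miss things now and then, are a little off and sometimes report something else, mostly with a low value. They report only what shows in the picture. A call takes as long as a camera call. They do not tell look-alikes from the thing itself.
- r.boxes_of(camera, target): "uv" ([column, row] in pixels, amid what is visible of it).
- r.mark_of(camera, target): "uv" ([column, row] in pixels: a listed point, or the origin of a listed thing).
The state is a dict: "clock": time; "joints": joint angles; "qvel": joint speeds; "tau": joint torques, N m; "tcp_pos": TCP position; "orientation": TCP orientation; "contact_force": force on the tool from outside, world axes, zero at the start; "moment": the same for the moment, N m; "grip_width": finger opening in m; "gripper_force": force on a finger pad.
Only numpy, scipy, OpenCV 4.12 (cv2) and the standard library are available. Lean on these libraries where they do the work, as an engineer would, in place of code of your own. Each camera call takes 0.05 s, during which the arm holds its last target. There are 200 camera calls.

TASK

Raise the guard lever of the gauge stand fully, slide every casting ring over a gauge pin of its own and let go, so that all of them are on the pins together and each either goes fully home or stops on the shoulder. Then stand the rings that went fully home upright on the floor of the rectangular tray and those that stopped short upright on the floor of the round dish, and finally lower the guard fully over the empty pins. Do not push the jaw model, the bottle or the mug about.

Things in the scene. Friction and masses are not known exactly. Their poses are not given: they have to be found in the camera images.
- stand: gauge stand, fixed: aluminium plate 170 x 270 x 20 mm (its x, y, z), origin at the centre of its underside; three steel pins in a row along its y, 80 mm apart, at x = -30 mm; two grey posts at x = +60 mm, y = +-105 mm, 110 mm high, carry the guard lever
- guard (a joint): guard lever of the stand, rad: 0 = fully down (level, its 10 mm cross bar lying 95 mm above the table over the pin row, so that no ring can be put on), 1.9 = fully raised and leaning back, against its stop (grip then 188 mm, top of it, above the table). Stays where it is left; about 2 to 3 N at the grip moves it
- guard_grip (a point): middle of the guard lever's black round grip, 16 mm in diameter and 52 mm long, along the stand's y, jutting out from the lever's side arm on the stand's -y side; free all round. 90 mm from the hinge axis; at guard = 0 it is 95 mm above the table at x = -30 mm, y = -150 mm of the stand; raising swings it up and then over to the stand's +x
- guard_hinge (a point): fixed point on the guard's hinge axis (which runs along the stand's y, 95 mm above the table, x = +60 mm of the stand), abreast of the grip; axes as the stand
- tray: shallow rectangular white tray, fixed, 110 x 170 x 22 mm outside (its x, y, z), walls and floor 4 mm; origin at the centre of its underside
- dish: shallow round steel dish, fixed, 160 mm outside diameter, 22 mm high, wall and floor 4 mm; origin at the centre of its underside
- jaw: plaster jaw model, 52 x 64 x 32 mm, bystander; origin at the centre of its underside
- bottle: white bottle, 60 mm in diameter, 150 mm tall, bystander; origin at the centre of its underside
- mug: white mug with a handle, 74 mm in diameter, 85 mm tall, bystander; origin at the centre of its underside
- ring_a: plain steel casting ring, an open tube, 50 mm outside diameter, 60 mm tall, inward lip at the top (35 mm opening), about 0.2 kg, standing upright; origin at the centre of its underside, z up its axis. May be absent (None). Full bore: 41.4 mm, slides down to the plate by its own weight; too tight: 35.6 mm, stops on the pin's shoulder about 26 mm up. They look alike: only the pin tells which
- ring_b: plain steel casting ring, an open tube, 50 mm outside diameter, 60 mm tall, inward lip at the top (35 mm opening), about 0.2 kg, standing upright; origin at the centre of its underside, z up its axis. May be absent (None). Full bore: 41.4 mm, slides down to the plate by its own weight; too tight: 35.6 mm, stops on the pin's shoulder about 26 mm up. They look alike: only the pin tells which
- ring_c: plain steel casting ring, an open tube, 50 mm outside diameter, 60 mm tall, inward lip at the top (35 mm opening), about 0.2 kg, standing upright; origin at the centre of its underside, z up its axis. May be absent (None). Full bore: 41.4 mm, slides down to the plate by its own weight; too tight: 35.6 mm, stops on the pin's shoulder about 26 mm up. They look alike: only the pin tells which
- ring_d: plain steel casting ring, an open tube, 50 mm outside diameter, 60 mm tall, inward lip at the top (35 mm opening), about 0.2 kg, standing upright; origin at the centre of its underside, z up its axis. May be absent (None). Full bore: 41.4 mm, slides down to the plate by its own weight; too tight: 35.6 mm, stops on the pin's shoulder about 26 mm up. They look alike: only the pin tells which
- pin0 (a point): foot of the -y end gauge pin, on its axis at the top of the stand's plate (20 mm above the table); axes as the stand. The stepped pin rises 50 mm from here: 39 mm diameter up to 24 mm, a 45-degree shoulder narrowing to 32 mm at 27.5 mm, straight to 44 mm, then a nose tapering to 24 mm at the top
- pin1 (a point): foot of the middle gauge pin, on its axis at the top of the stand's plate (20 mm above the table); axes as the stand. The stepped pin rises 50 mm from here: 39 mm diameter up to 24 mm, a 45-degree shoulder narrowing to 32 mm at 27.5 mm, straight to 44 mm, then a nose tapering to 24 mm at the top
- pin2 (a point): foot of the +y end gauge pin, on its axis at the top of the stand's plate (20 mm above the table); axes as the stand. The stepped pin rises 50 mm from here: 39 mm diameter up to 24 mm, a 45-degree shoulder narrowing to 32 mm at 27.5 mm, straight to 44 mm, then a nose tapering to 24 mm at the top
Things that resemble listed ones, but are neither listed nor needed, are in the scene too. What is shaped like the ring_a but green is not meant.

How it is judged:
By the outcome, as a careful person would: the job done as asked, in the order asked, and still so for the second after the job is handed in, with the robot touching nothing.
Of ring_a, ring_b, ring_c, ring_d only 2 to 3 are there at a start; the rules pass over those that are not, and their reading is None.
At some moment in a run one of ring_a, ring_b, ring_c, ring_d may be knocked a few centimetres aside while the robot is not near it.
It also fails if it takes over 210 s, if anything falls off the work surface, if the arm or the gripper's body presses on something with over 40 N, if the wrist force passes 120 N, or if a joint passes its speed limit or range.

## Working session

There is one attempt and no reset: what is moved stays moved. The work goes in short steps, Python scripts to look and compute and a tool call to move; the robot and the scene stay as the last step left them, time stands still between calls to the robot, and variables do not carry over. Pictures are saved under pics/ and viewed, at most 14 in all, crops included, and the job is handed in when it is done.

Besides the shell and the picture viewer there is one more tool, called after "Call:" as a command line: name --argument value ..., lists and objects as JSON in quotes. servo_tool: Moves the arm, as the interface text tells. Scaled input: -1 to 1 covers 250 mm each way for a shift and 90 degrees each way for a turn. Its arguments: {"type":"object","properties":{"commands":{"type":"array"},"claw":{"type":"number"},"squeeze":{"type":"number"}},"required":["commands"]}

```bash
ls; mkdir -p pics
python3 - <<'E'
from bench import r
import cv2,numpy as np
o=r.get_obs();print({k:np.round(v,3).tolist() for k,v in o.items()},r.tcp_to_tips)
ims=[]
for c in ("scene","top"):
    p,d=r.grab_frame(c);m=r.camera_model(c)
    print(c,m["fx"],m["fy"],m["cx"],m["cy"],np.round(m["extrinsics"],3).tolist())
    cv2.imwrite(f"pics/{c}0.png",p[:,:,::-1])
    K=[m["fx"],m["fy"],m["cx"],m["cy"]];E=np.array(m["extrinsics"])
    for t in ("stand","guard_grip","guard_hinge","tray","dish","jaw","bottle","mug","ring_a","pin0","pin1","pin2"):
        for q in r.mark_of(c,t):
            if q["confidence"]<0.2: continue
            u,v=q["uv"];z=d[int(np.clip(v,0,479)),int(np.clip(u,0,639))]
            w=E@[(u-K[2])/K[0]*z,(v-K[3])/K[1]*z,z,1]
            print(c,t,round(q["confidence"],2),np.round(q["uv"]),np.round(w[:3],3))
print(r.camera_model("wrist"))
E
```

```text
pics
{'clock': 0.0, 'joints': [-1.427, 0.478, 0.022, 1.556, -0.012, 1.109, -0.083], 'qvel': [0.002, -0.001, 0.002, 0.002, 0.0, 0.0, 0.002], 'tau': [-0.001, -59.646, 1.607, -28.119, 0.012, 0.009, -0.0], 'tcp_pos': [0.168, 0.653, 0.249], 'orientation': [-0.395, -3.117, 0.003], 'contact_force': [-0.566, 0.235, 0.324], 'moment': [0.008, -0.001, -0.002], 'gripper_force': 0.0, 'grip_width': 0.085} 0.019
scene 495.72777311885966 495.72777311885966 326.7207979470289 237.62671934229834 [[-0.166, 0.662, -0.731, 1.417], [0.986, 0.122, -0.113, 0.184], [0.014, -0.739, -0.673, 0.884], [0.0, 0.0, 0.0, 1.0]]
scene stand 0.78 [309. 267.] [0.59  0.013 0.019]
scene guard_grip 0.66 [252. 220.] [ 0.542 -0.134  0.105]
scene guard_hinge 0.75 [242. 247.] [ 0.53  -0.177 -0.003]
scene tray 0.92 [179. 254.] [ 0.589 -0.323  0.004]
scene tray 0.43 [417. 284.] [0.613 0.274 0.034]
scene dish 0.8 [205. 206.] [ 0.396 -0.323  0.005]
scene jaw 0.56 [326. 215.] [0.398 0.022 0.028]
scene bottle 0.62 [391. 209.] [0.348 0.194 0.035]
scene bottle 0.56 [288. 332.] [0.812 0.013 0.05 ]
scene mug 0.78 [388. 210.] [0.353 0.187 
[... 1984 characters left out ...]
8 0.069]
top pin2 0.97 [310. 254.] [0.524 0.097 0.073]
top pin2 0.73 [376. 250.] [ 0.531 -0.065  0.067]
top pin2 0.73 [343. 165.] [0.747 0.009 0.072]
top pin2 0.66 [344. 317.] [0.371 0.017 0.019]
top pin2 0.65 [342. 251.] [0.528 0.018 0.069]
{'fx': 374.96375498137826, 'fy': 374.96375498137826, 'cx': 314.20549999931296, 'cy': 239.84856500330145, 'hand_eye': array([[ 1.36616853e-04, -9.47987351e-01, -3.18307971e-01,
         8.16487759e-02],
       [ 9.99999945e-01,  3.31935951e-05,  3.30339629e-04,
        -4.21956470e-04],
       [-3.02592003e-04, -3.18307999e-01,  9.47987303e-01,
        -1.23549565e-01],
       [ 0.00000000e+00,  0.00000000e+00,  0.00000000e+00,
         1.00000000e+00]])}
```

View pics/top0.png

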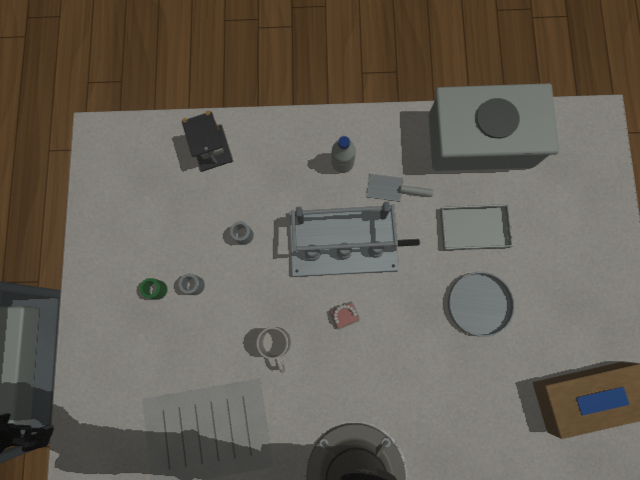

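View pics/scene0.png

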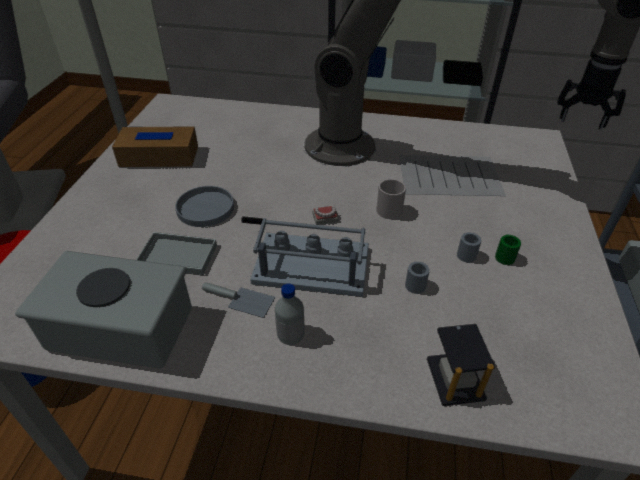

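The top view shows the stand with its guard down at about (345,240). Two steel rings are at (241,233) and (189,284), with a green look-alike at (152,289). The tray is at (475,228), the dish at (480,304), and the grip at (410,242). I see no third ring.

```bash
cat > h.py <<'E'
from bench import r
import cv2,numpy as np
from scipy.spatial.transform import Rotation as Ro
from scipy.optimize import least_squares
RD=np.array([[0,1,0],[1,0,0],[0,0,-1.]]) # tool x=+Y, y=+X, z down
def cloud(c):
    o=r.get_obs();p,d=r.grab_frame(c);m=r.camera_model(c)
    if c=="wrist":
        T=np.eye(4);T[:3,:3]=Ro.from_rotvec(o["orientation"]).as_matrix();T[:3,3]=o["tcp_pos"];E=T@m["hand_eye"]
    else:E=np.array(m["extrinsics"])
    v,u=np.mgrid[:480,:640]
    P=np.stack([(u-m["cx"])/m["fx"]*d,(v-m["cy"])/m["fy"]*d,d,np.ones_like(d)],-1)@E.T
    P[d<=0]=np.nan
    return p,P[...,:3]
def box(P,x,y,z):
    Q=P.reshape(-1,3);k=np.ones(len(Q),bool)
    for i,(a,b) in enumerate((x,y,z)):k&=(Q[:,i]>a)&(Q[:,i]<b)
    return Q[k]
def circ(Q,rad):
    f=lambda c:np.hypot(Q[:,0]-c[0],Q[:,1]-c[1])-rad
    s=least_squares(f,np.median(Q[:,:2],0),loss="soft_l1",f_scale=.001);return s.x,np.std(f(s.x))
def cmd(p,R=RD,o=None):
    o=o or r.get_obs();R0=Ro.from_rotvec(o["orientation"]).as_matrix()
    return np.round(R0.T@(np.array(p)-o["tcp_pos"])/.25,3).tolist(),np.round(Ro.from_matrix(R0.T@R).as_rotvec()/(np.pi/2),3).tolist()
E
python3 - <<'E'
from h import *
for c in("scene","top"):
    p,P=cloud(c)
    print(c,"table",np.nanmedian(box(P,(.4,.7),(.15,.2),(-.03,.03)),0),"plate",np.nanmedian(box(P,(.56,.6),(-.04,.08),(.01,.035)),0))
    g=box(P,(.48,.58),(-.18,-.105),(.08,.125));print("grip",g.mean(0) if len(g) else 0,g.min(0),g.max(0))
    b=box(P,(.5,.56),(-.1,.14),(.085,.115));print("bar fit x=a*y+b",np.polyfit(b[:,1],b[:,0],1),b[:,1].min(),b[:,1].max(),np.median(b[:,2]))
    for n,(x,y) in dict(r1=(.575,.268),r2=(.465,.39)).items():
        q=box(P,(x-.05,x+.05),(y-.05,y+.05),(.053,.072));print(n,len(q),q.min(0),q.max(0),(q.min(0)+q.max(0))/2)
    q=box(P,(.5,.7),(-.44,-.2),(.013,.03));print("tray",q.min(0),q.max(0),cv2.minAreaRect(q[:,:2].astype(np.float32)))
    q=box(P,(.28,.5),(-.44,-.22),(.014,.03));print("dish",q.min(0),q.max(0),cv2.minAreaRect(q[:,:2].astype(np.float32)))
    q=box(P,(.44,.67),(-.14,.17),(.012,.026));print("plate",cv2.minAreaRect(q[:,:2].astype(np.float32)))
print(cmd((.5,.4,.25)))
E
```

```text
scene table [ 5.70408480e-01  1.75131266e-01 -4.93496721e-04] plate [0.57979513 0.01998307 0.01925201]
grip [ 0.54661647 -0.13142281  0.10714326] [ 0.5320476  -0.16192381  0.09784017] [ 0.57835813 -0.10527864  0.11292769]
bar fit x=a*y+b [-0.01402679  0.53869773] -0.09993049886627861 0.1367159368337318 0.10625440988612372
r1 187 [0.56255684 0.24779658 0.05360842] [0.614972   0.29464553 0.06328495] [0.58876442 0.27122105 0.05844668]
r2 168 [0.43516573 0.37310282 0.05322563] [0.48677237 0.41970274 0.06361268] [0.46096905 0.39640278 0.05841915]
tray [ 0.53468877 -0.41187734  0.01300724] [ 0.69864468 -0.20020981  0.02452137] ((0.6172905564308167, -0.30611875653266907), (0.16424864530563354, 0.21057085692882538), 0.43816620111465454)
dish [ 0.31525049 -0.403196    0.01400671] [ 0.48086761 -0.24305178  0.02495775] ((0.39827293157577515, -0.3232327103614807), (0.1633988320827484, 0.1566186398267746), 16.922971725463867)
plate ((0.5663141012191772, 0.013825640082359314), (0.1750924289226532, 0.2700880467891693), 1.5299774408340454)
top table [0.5462006  0.17540923 0.00086072] plate [0.579838
[... 309 characters left out ...]
71 0.06682235] [0.58869458 0.27077237 0.0603059 ]
r2 186 [0.43573517 0.3701874  0.05330897] [0.48534496 0.41966571 0.06586913] [0.46054007 0.39492655 0.05958905]
tray [ 0.53568192 -0.41349099  0.01302792] [ 0.69786952 -0.20016126  0.02946592] ((0.6179165244102478, -0.30683061480522156), (0.16326236724853516, 0.2109348624944687), 0.9917996525764465)
dish [ 0.3178618  -0.40432277  0.01405133] [ 0.47569959 -0.24441565  0.02851055] ((0.39778444170951843, -0.3241308331489563), (0.15826240181922913, 0.15861885249614716), 43.06854248046875)
plate ((0.5649653673171997, 0.012610659003257751), (0.17017149925231934, 0.27014783024787903), 1.6407030820846558)
([-1.538, -0.652, 0.001], [-0.0, -0.0, 0.84])
```

Call:
servo_tool --commands '[[[-1,-1,0],[0,0,0.84]],[[-1,-1,0],[0,0,0.84]],[[-1,-1,0],[0,0,0.84]],[[-1,-1,0],[0,0,0.84]],[[-1,-1,0],[0,0,0.84]],[[-1,-1,0],[0,0,0.84]],[[-1,-1,0],[0,0,0.84]],[[-1,-1,0],[0,0,0.84]],[[-1,-1,0],[0,0,0.84]],[[-1,-1,0],[0,0,0.84]],[[-1,-1,0],[0,0,0.84]],[[-1,-1,0],[0,0,0.84]]]' --claw 0 --squeeze 25

```text
clock: 2.6
tcp_pos: [0.3477, 0.3497, 0.2503]
orientation: [-2.218, -2.225, -0.0]
contact_force: [-0.0, -1.0, 0.1]
grip_width: 0.0853
gripper_force: 0.0
```

Call:
servo_tool --commands '[[[-1,0.72,0],[0,0,0]],[[-1,0.72,0],[0,0,0]],[[-1,0.72,0],[0,0,0]],[[-1,0.72,0],[0,0,0]],[[-1,0.72,0],[0,0,0]],[[-1,0.72,0],[0,0,0]],[[-1,0.72,0],[0,0,0]],[[-1,0.72,0],[0,0,0]],[[-1,0.72,0],[0,0,0]],[[-1,0.72,0],[0,0,0]]]'

```text
clock: 3.6
tcp_pos: [0.527, 0.1014, 0.25]
orientation: [-2.217, -2.224, 0.0]
contact_force: [-0.4, 0.5, 0.3]
grip_width: 0.0857
gripper_force: 0.0
```

Call:
servo_tool --commands '[[[-0.957,0.05,0],[0,0,0]],[[-0.957,0.05,0],[0,0,0]],[[-0.957,0.05,0],[0,0,0]],[[-0.957,0.05,0],[0,0,0]],[[-0.957,0.05,0],[0,0,0]],[[-0.957,0.05,0],[0,0,0]],[[-0.957,0.05,0],[0,0,0]],[[-0.957,0.05,0],[0,0,0]],[[-0.957,0.05,0],[0,0,0]]]'

```text
clock: 4.5
tcp_pos: [0.5406, -0.1375, 0.2501]
orientation: [-2.217, -2.225, -0.001]
contact_force: [-0.1, 0.6, -0.1]
grip_width: 0.085
gripper_force: 0.0
```

Run:
```python
from h import *
o=r.get_obs();print(np.round(o["joints"],2),o["tcp_pos"])
p,P=cloud("wrist");cv2.imwrite("pics/w1.png",p[:,:,::-1])
g=box(P,(.48,.6),(-.175,-.125),(.075,.13));print("grip",np.median(g,0),g.min(0),g.max(0))
b=box(P,(.5,.57),(-.1,.14),(.085,.125))
if len(b):print("bar",np.polyfit(b[:,1],b[:,0],1),b.min(0),b.max(0))
print(np.nanmedian(box(P,(.4,.7),(-.4,.3),(-.01,.01)),0))
```

```text
[-0.37  0.33  0.64  1.87 -0.23  1.02  0.37] [ 0.54055772 -0.13753265  0.25008605]
grip [ 0.54052409 -0.14312371  0.11029816] [ 0.53226042 -0.16325231  0.10230888] [ 0.54824025 -0.12502492  0.11356627]
bar [-0.03034106  0.53604773] [ 0.53112844 -0.09999184  0.10304681] [0.54399203 0.01130454 0.11102569]
[ 5.15721004e-01 -1.84384451e-01  6.66044381e-05]
```

View pics/w1.png

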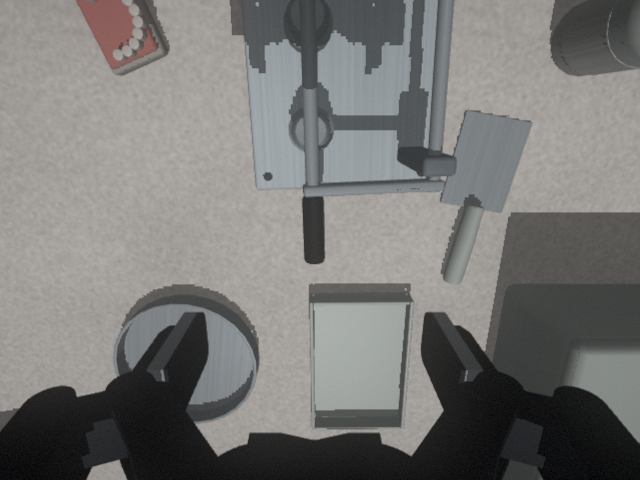

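Call:
servo_tool --commands '[[[-0.01,0,0.3],[0,0,0]],[[-0.01,0,0.45],[0,0,0]],[[-0.01,0,0.55],[0,0,0]],[[-0.01,0,0.584],[0,0,0]],[[-0.01,0,0.584],[0,0,0]],[[-0.01,0,0.584],[0,0,0]]]'

```text
clock: 5.15
tcp_pos: [0.5417, -0.1426, 0.106]
orientation: [2.22, 2.22, 0.003]
contact_force: [1.0, -0.0, -0.1]
grip_width: 0.0852
gripper_force: 0.0
```

Call:
servo_tool --commands '[[[0,0,0],[0,0,0]],[[0,0,0],[0,0,0]],[[0,0,0],[0,0,0]],[[0,0,0],[0,0,0]],[[0,0,0],[0,0,0]],[[0,0,0],[0,0,0]],[[0,0,0],[0,0,0]],[[0,0,0],[0,0,0]]]' --claw 1 --squeeze 20

```text
clock: 5.95
tcp_pos: [0.5401, -0.1425, 0.1042]
orientation: [-2.221, -2.221, 0.0]
contact_force: [-2.1, -0.1, 1.3]
grip_width: 0.015
gripper_force: 19.8
```

Call:
servo_tool --commands '[[[0,0.008,-0.05],[0,0,0]],[[0,0.026,-0.104],[0,0,0]],[[0,0.05,-0.152],[0,0,0]],[[0,0.083,-0.196],[0,0,0]],[[0,0.122,-0.235],[0,0,0]],[[0,0.164,-0.267],[0,0,0]],[[0,0.212,-0.291],[0,0,0]],[[0,0.262,-0.311],[0,0,0]],[[0,0.314,-0.321],[0,0,0]],[[0,0.368,-0.324],[0,0,0]],[[0,0.422,-0.318],[0,0,0]],[[0,0.474,-0.305],[0,0,0]],[[0,0.474,-0.305],[0,0,0]],[[0,0.48,-0.305],[0,0,0]],[[0,0.48,-0.305],[0,0,0]]]'

```text
clock: 7.45
tcp_pos: [0.6589, -0.1411, 0.1813]
orientation: [-2.218, -2.218, 0.001]
contact_force: [-8.7, 4.9, 5.8]
grip_width: 0.0155
gripper_force: 21.2
```

Call:
servo_tool --commands '[[[0,-0.005,0],[0,0,0]],[[0,-0.005,0],[0,0,0]],[[0,-0.005,0],[0,0,0]],[[0,-0.005,0],[0,0,0]],[[0,-0.005,0],[0,0,0]],[[0,-0.005,-0.2],[0,0,0]],[[0,-0.005,-0.4],[0,0,0]],[[0,-0.005,-0.5],[0,0,0]],[[0,-0.005,-0.5],[0,0,0]],[[0.64,-0.7,-0.5],[0,0,0]],[[0.64,-0.7,-0.5],[0,0,0]],[[0.64,-0.7,-0.5],[0,0,0]],[[0.64,-0.7,-0.5],[0,0,0]],[[0.64,-0.7,-0.5],[0,0,0]],[[0.64,-0.7,-0.5],[0,0,0]],[[0.64,-0.7,-0.5],[0,0,0]]]' --claw 0

```text
clock: 9.05
tcp_pos: [0.4849, 0.0181, 0.3053]
orientation: [-2.22, -2.223, -0.0]
contact_force: [0.5, -0.7, 0.2]
grip_width: 0.0856
gripper_force: 0.0
```

Run:
```python
from h import *
o=r.get_obs();print(np.round(o["joints"],2),o["tcp_pos"])
p,P=cloud("wrist");cv2.imwrite("pics/w2.png",p[:,:,::-1])
b=box(P,(.55,.8),(-.18,.2),(.115,.22))
if len(b):print("raised",b.min(0),b.max(0))
pt,Pt=cloud("top");ps,Ps=cloud("scene")
for n,Q in(("w",P),("t",Pt),("s",Ps)):
    q=box(Q,(.44,.67),(-.14,.17),(.012,.026))
    if len(q):print(n,"plate",cv2.minAreaRect(q[:,:2].astype(np.float32)))
    for y in(-.065,.016,.096):
        q=box(Q,(.49,.58),(y-.035,y+.035),(.066,.074))
        if len(q)>8:
            m=(q.min(0)+q.max(0))/2;print(n,"pin",len(q),m,np.ptp(q,0))
    for x,y in((.589,.271),(.461,.395)):
        q=box(Q,(x-.06,x+.06),(y-.05,y+.05),(.053,.072))
        if len(q)>8:m=(q.min(0)+q.max(0))/2;print(n,"ring",len(q),m,np.ptp(q,0))
    for z in((.015,.03),):
        q=box(Q,(.5,.66),(-.44,-.22),z)
        if len(q)>8:print(n,"tray",cv2.minAreaRect(q[:,:2].astype(np.float32)))
```

```text
[-0.73  0.1   0.61  1.96 -0.07  1.1  -0.08] [0.48494896 0.01805778 0.30528451]
raised [ 0.62026469 -0.10986211  0.11501972] [0.77159424 0.14083764 0.18987951]
w plate ((0.56564861536026, 0.013606376945972443), (0.17046277225017548, 0.26950085163116455), 1.7900220155715942)
w pin 529 [ 0.53799833 -0.06637424  0.06908119] [0.02798582 0.02768122 0.00614499]
w pin 640 [0.53545363 0.01240132 0.06911483] [0.02799274 0.02856359 0.00613676]
w pin 800 [0.53243358 0.09211041 0.06897267] [0.02870081 0.02910718 0.00591948]
w tray ((0.5914663076400757, -0.2816987633705139), (0.11029697209596634, 0.08339861780405045), 0.6687067151069641)
t plate ((0.5650811791419983, 0.012383893132209778), (0.16987958550453186, 0.2701417803764343), 1.717681884765625)
t pin 96 [0.53203635 0.09075292 0.06981564] [0.02813797 0.02946251 0.00760508]
t ring 174 [0.58786522 0.27034409 0.06028115] [0.04973779 0.04960323 0.01368233]
t ring 189 [0.46032326 0.39557005 0.06048715] [0.0493133  0.04915378 0.01458449]
t tray ((0.5924735069274902, -0.32716694474220276), (0.11199630051851273, 0.17298321425914764), 0.9606600999832153)
s plate ((0.5684010982513428, 0.013636723160743713), (0.17162519693374634, 0.2699730098247528), 1.932355284690857)
s pin 22 [ 0.54948557 -0.06722538  0.06830047] [0.00947757 0.02498311 0.00457447]
s pin 21 [0.53717584 0.01057441 0.06882738] [0.0279247  0.02278715 0.00548208]
s pin 24 [0.53467306 0.09280727 0.06929736] [0.02695502 0.02443288 0.00530668]
s ring 183 [0.58878711 0.271325   0.05845013] [0.05214305 0.0466903  0.01081916]
s ring 166 [0.46157822 0.39619358 0.05868542] [0.05370429 0.04659324 0.01063927]
s tray ((0.5910567045211792, -0.32647666335105896), (0.17440339922904968, 0.11403914541006088), 89.42840576171875)
```

View pics/w2.png

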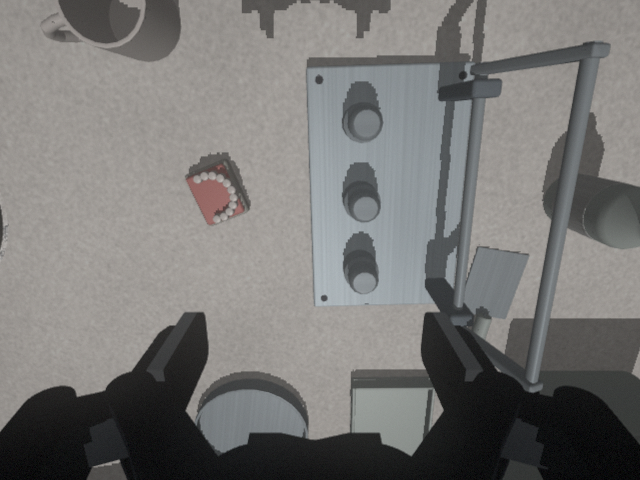

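Raised guard: the cross bar at (570,200) leans back over +x, and the bare pins are at (367,123), (365,206) and (363,280). Next I'll fetch the ring near (0.588, 0.271).

Call:
servo_tool --commands '[[[1,0.412,0.22],[0,0,0]],[[1,0.412,0.22],[0,0,0]],[[1,0.412,0.22],[0,0,0]],[[1,0.412,0.22],[0,0,0]],[[1,0.412,0.22],[0,0,0]],[[1,0.412,0.22],[0,0,0]],[[1,0.412,0.22],[0,0,0]],[[1,0.412,0.22],[0,0,0]],[[1,0.412,0.22],[0,0,0]],[[1,0.412,0.22],[0,0,0]]]'

```text
clock: 10.2
tcp_pos: [0.5889, 0.2655, 0.251]
orientation: [2.225, 2.217, 0.0]
contact_force: [-0.3, -0.3, -0.5]
grip_width: 0.0852
gripper_force: 0.0
```

```bash
cat >> h.py <<'E'
def ring(c,x,y,z=(.053,.072),e=.045):
    p,P=cloud(c);q=box(P,(x-e,x+e),(y-e,y+e),z)
    if len(q)<8:return None
    o=r.get_obs();print(c,len(q),np.round((q.min(0)+q.max(0))/2,4),"span",np.round(np.ptp(q,0),4),"fit",circ(q,.021))
    m=((q.min(0)+q.max(0))/2);return p,m
E
python3 - <<'E'
from h import *
o=r.get_obs();print(np.round(o["joints"],2),o["tcp_pos"])
_,m=ring("wrist",.588,.271);print(cmd((m[0],m[1],.045)))
E
```

```text
[-0.87  0.46  0.49  1.65 -0.24  1.09 -0.32] [0.58893019 0.26546046 0.25099673]
wrist 1385 [0.5886 0.2716 0.0578] span [0.0492 0.0488 0.0095] fit (array([0.58834835, 0.27202458]), np.float64(0.0022312134398387584))
([0.023, -0.002, 0.824], [0.0, -0.0, -0.002])
```

Call:
servo_tool --commands '[[[0.023,0,0.2],[0,0,0]],[[0.023,0,0.4],[0,0,0]],[[0.023,0,0.6],[0,0,0]],[[0.023,0,0.75],[0,0,0]],[[0.023,0,0.824],[0,0,0]],[[0.023,0,0.824],[0,0,0]],[[0.023,0,0.824],[0,0,0]]]'

```text
clock: 10.95
tcp_pos: [0.5891, 0.2728, 0.0455]
orientation: [2.223, 2.22, 0.001]
contact_force: [0.3, 0.2, 1.3]
grip_width: 0.0855
gripper_force: 0.0
```

Call:
servo_tool --commands '[[[0,0,0],[0,0,0]],[[0,0,0],[0,0,0]],[[0,0,0],[0,0,0]],[[0,0,0],[0,0,0]],[[0,0,0],[0,0,0]],[[0,0,0],[0,0,0]]]' --claw 1 --squeeze 30

```text
clock: 11.55
tcp_pos: [0.5892, 0.2736, 0.0464]
orientation: [2.222, 2.221, 0.004]
contact_force: [-1.7, -1.4, 6.7]
grip_width: 0.0498
gripper_force: 30.3
```

Run:
```python
from h import *
o=r.get_obs();print(o["tcp_pos"],o["orientation"],o["grip_width"],o["gripper_force"])
print(cmd((.589,.2716,.145)),cmd((.5325,.092,.145)))
```

```text
[0.58924974 0.27363939 0.0463724 ] [2.22206713 2.22056832 0.00361855] 0.049821037430428795 30.32552970573306
([-0.008, -0.0, -0.395], [0.001, -0.001, -0.0]) ([-0.726, -0.226, -0.396], [0.001, -0.001, -0.0])
```

Call:
servo_tool --commands '[[[0,0,-0.15],[0,0,0]],[[0,0,-0.3],[0,0,0]],[[0,0,-0.4],[0,0,0]],[[0,0,-0.4],[0,0,0]],[[-0.2,-0.06,-0.4],[0,0,0]],[[-0.4,-0.12,-0.4],[0,0,0]],[[-0.6,-0.18,-0.4],[0,0,0]],[[-0.719,-0.224,-0.4],[0,0,0]],[[-0.719,-0.224,-0.4],[0,0,0]],[[-0.719,-0.224,-0.4],[0,0,0]],[[-0.719,-0.224,-0.4],[0,0,0]]]'

```text
clock: 12.65
tcp_pos: [0.5325, 0.0948, 0.1443]
orientation: [-2.22, -2.222, -0.001]
contact_force: [-0.4, 0.0, -1.7]
grip_width: 0.0496
gripper_force: 32.2
```

Run:
```python
from h import *
o=r.get_obs();print(o["tcp_pos"],o["orientation"],o["grip_width"])
p,P=cloud("wrist");cv2.imwrite("pics/w3.png",p[:,:,::-1])
x,y,z=o["tcp_pos"]
q=box(P,(x-.035,x+.035),(y-.04,y+.04),(z+.008,z+.025));print(len(q),q.min(0),q.max(0))
```

```text
[0.53249892 0.09481056 0.14429525] [-2.21990025e+00 -2.22238204e+00 -6.04632056e-04] 0.049629365572692555
11304 [0.49749995 0.06733386 0.15229583] [0.56749549 0.11767351 0.16926805]
```

View pics/w3.png

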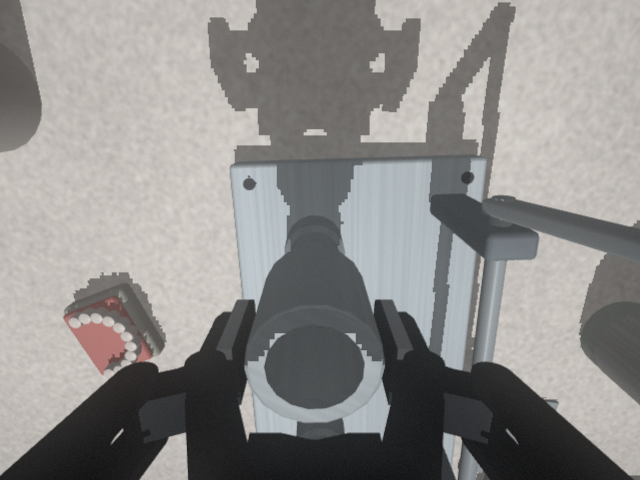

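The ring is held level and centred over pin 2; the opening shows at (315,365). Lowering it now.

Call:
servo_tool --commands '[[[0,0,0.05],[0,0,0]],[[0,0,0.1],[0,0,0]],[[0,0,0.14],[0,0,0]],[[0,0,0.17],[0,0,0]],[[0,0,0.185],[0,0,0]],[[0,0,0.185],[0,0,0]],[[0,0,0.185],[0,0,0]]]'

```text
clock: 13.4
tcp_pos: [0.5326, 0.0934, 0.0984]
orientation: [2.222, 2.221, 0.0]
contact_force: [-0.2, 0.1, -1.0]
grip_width: 0.0495
gripper_force: 32.3
```

Call:
servo_tool --commands '[[[0,0,0],[0,0,0]],[[0,0,0],[0,0,0]],[[0,0,0],[0,0,0]],[[0,0,0],[0,0,0]],[[0,0,0],[0,0,0]],[[0,0,-0.2],[0,0,0]],[[0,0,-0.4],[0,0,0]],[[0,0,-0.6],[0,0,0]],[[0,0,-0.6],[0,0,0]],[[0,0,-0.6],[0,0,0]],[[0,0,-0.6],[0,0,0]]]' --claw 0

```text
clock: 14.5
tcp_pos: [0.5315, 0.0935, 0.2473]
orientation: [-2.221, -2.22, 0.002]
contact_force: [-0.3, 0.1, -1.7]
grip_width: 0.0854
gripper_force: 0.0
```

Run:
```python
from h import *
o=r.get_obs();print(o["tcp_pos"])
ring("wrist",.5325,.092,(.05,.125),.04)
for c in("top","scene"):ring(c,.461,.396)
```

```text
[0.53151208 0.09348042 0.24729871]
wrist 3041 [0.5324 0.0931 0.0662] span [0.0495 0.049  0.0325] fit (array([0.53191552, 0.09428995]), np.float64(0.00600552132575944))
top 185 [0.4602 0.3955 0.0597] span [0.0497 0.0491 0.0113] fit (array([0.46007281, 0.39498562]), np.float64(0.00238104005711594))
scene 169 [0.4604 0.3964 0.0584] span [0.0499 0.0475 0.0105] fit (array([0.46250012, 0.39648528]), np.float64(0.0027616801725877968))
```

The first ring went home (top at about 0.081 m). Now the second.

Call:
servo_tool --commands '[[[1,-0.284,0],[0,0,0]],[[1,-0.284,0],[0,0,0]],[[1,-0.284,0],[0,0,0]],[[1,-0.284,0],[0,0,0]],[[1,-0.284,0],[0,0,0]],[[1,-0.284,0],[0,0,0]],[[1,-0.284,0],[0,0,0]],[[1,-0.284,0],[0,0,0]],[[1,-0.284,0],[0,0,0]]]'

```text
clock: 15.55
tcp_pos: [0.4624, 0.3411, 0.2481]
orientation: [2.225, 2.216, -0.001]
contact_force: [-0.8, -0.5, 0.3]
grip_width: 0.0853
gripper_force: 0.0
```

Call:
servo_tool --commands '[[[0.2,0,0],[0,0,0]],[[0.2,0,0],[0,0,0]],[[0.2,0,0],[0,0,0]],[[0.2,0,0],[0,0,0]],[[0.2,0,0],[0,0,0]]]'

```text
clock: 16.05
tcp_pos: [0.4623, 0.3917, 0.2484]
orientation: [2.225, 2.218, -0.0]
contact_force: [-0.1, -0.6, 0.7]
grip_width: 0.0855
gripper_force: 0.0
```

Run:
```python
from h import *
o=r.get_obs();print(np.round(o["joints"],2),o["tcp_pos"])
_,m=ring("wrist",.461,.396);print(cmd((m[0],m[1]+.001,.045)))
```

```text
[-1.13  0.38  0.42  1.75 -0.18  1.04 -0.65] [0.46226246 0.39170132 0.24843281]
wrist 1418 [0.4602 0.3971 0.0576] span [0.0489 0.0491 0.009 ] fit (array([0.46019161, 0.39755896]), np.float64(0.0022585641790744617))
([0.024, -0.008, 0.814], [0.0, 0.0, -0.002])
```

Call:
servo_tool --commands '[[[0.02,-0.008,0.2],[0,0,0]],[[0.02,-0.008,0.4],[0,0,0]],[[0.02,-0.008,0.6],[0,0,0]],[[0.02,-0.008,0.75],[0,0,0]],[[0.02,-0.008,0.812],[0,0,0]],[[0.02,-0.008,0.812],[0,0,0]],[[0.02,-0.008,0.812],[0,0,0]]]'

```text
clock: 16.8
tcp_pos: [0.4607, 0.399, 0.0469]
orientation: [2.223, 2.22, 0.004]
contact_force: [0.2, -0.2, 0.1]
grip_width: 0.0854
gripper_force: 0.0
```

Call:
servo_tool --commands '[[[0,0,0],[0,0,0]],[[0,0,0],[0,0,0]],[[0,0,0],[0,0,0]],[[0,0,0],[0,0,0]],[[0,0,0],[0,0,0]],[[0,0,0],[0,0,0]]]' --claw 1 --squeeze 30

```text
clock: 17.4
tcp_pos: [0.4602, 0.3993, 0.0471]
orientation: [-2.222, -2.22, -0.004]
contact_force: [-2.1, -0.4, 7.4]
grip_width: 0.049
gripper_force: 30.1
```

Call:
servo_tool --commands '[[[0,0,-0.15],[0,0,0]],[[0,0,-0.3],[0,0,0]],[[0,0,-0.45],[0,0,0]],[[0,0,-0.5],[0,0,0]],[[-0.2,0.06,-0.5],[0,0,0]],[[-0.4,0.12,-0.5],[0,0,0]],[[-0.6,0.18,-0.5],[0,0,0]],[[-0.8,0.25,-0.5],[0,0,0]],[[-1,0.311,-0.5],[0,0,0]],[[-1,0.311,-0.5],[0,0,0]],[[-1,0.311,-0.5],[0,0,0]]]'

```text
clock: 18.5
tcp_pos: [0.5374, 0.1452, 0.17]
orientation: [2.228, 2.214, -0.001]
contact_force: [-0.7, 0.7, -2.1]
grip_width: 0.0489
gripper_force: 32.6
```

Call:
servo_tool --commands '[[[-0.2,0,0],[0,0,0]],[[-0.4,0,0],[0,0,0]],[[-0.6,0,0],[0,0,0]],[[-0.75,0,0],[0,0,0]],[[-0.855,0,0],[0,0,0]],[[-0.855,0,0],[0,0,0]],[[-0.855,0,0],[0,0,0]],[[-0.855,0,0],[0,0,0]]]'

```text
clock: 19.3
tcp_pos: [0.5372, -0.0626, 0.1699]
orientation: [-2.217, -2.224, -0.001]
contact_force: [-0.5, -0.7, -1.3]
grip_width: 0.0487
gripper_force: 32.6
```

Run:
```python
from h import *
o=r.get_obs();print(np.round(o["joints"],2),o["tcp_pos"],o["orientation"],o["grip_width"])
p,P=cloud("wrist")
x,y,z=o["tcp_pos"]
q=box(P,(x-.022,x+.022),(y-.04,y+.04),(z+.004,z+.025));print(len(q),q.min(0),q.max(0),(q.min(0)+q.max(0))/2)
print(cmd((.538,-.0664+y-((q.min(0)+q.max(0))/2)[1],.099)))
```

```text
[-0.39  0.38  0.49  1.98 -0.24  0.84  0.24] [ 0.53721237 -0.06260324  0.16992009] [-2.21722673e+00 -2.22398930e+00 -5.37113912e-04] 0.04865340689538965
8327 [ 0.51523284 -0.09053801  0.17392164] [ 0.5592077  -0.0395156   0.18490789] [ 0.53722027 -0.0650268   0.17941477]
([-0.005, 0.003, 0.284], [-0.0, -0.001, 0.002])
```

Call:
servo_tool --commands '[[[-0.005,0.003,0.1],[0,0,0]],[[-0.005,0.003,0.17],[0,0,0]],[[-0.005,0.003,0.22],[0,0,0]],[[-0.005,0.003,0.26],[0,0,0]],[[-0.005,0.003,0.284],[0,0,0]],[[-0.005,0.003,0.284],[0,0,0]],[[-0.005,0.003,0.284],[0,0,0]]]'

```text
clock: 20.05
tcp_pos: [0.5382, -0.0665, 0.0997]
orientation: [2.222, 2.221, 0.001]
contact_force: [-0.2, -1.7, -2.4]
grip_width: 0.0488
gripper_force: 32.6
```

Call:
servo_tool --commands '[[[0,0,0],[0,0,0]],[[0,0,0],[0,0,0]],[[0,0,0],[0,0,0]],[[0,0,0],[0,0,0]],[[0,0,0],[0,0,0]],[[0,0,-0.2],[0,0,0]],[[0,0,-0.4],[0,0,0]],[[0,0,-0.6],[0,0,0]],[[0,0,-0.6],[0,0,0]],[[0,0,-0.6],[0,0,0]],[[0,0,-0.6],[0,0,0]]]' --claw 0

```text
clock: 21.15
tcp_pos: [0.537, -0.0662, 0.2483]
orientation: [-2.221, -2.22, 0.002]
contact_force: [0.8, -0.5, -0.7]
grip_width: 0.0857
gripper_force: 0.0
```

Run:
```python
from h import *
o=r.get_obs();print(o["tcp_pos"])
p,m=ring("wrist",.538,-.066,(.055,.125),.04)
ims=[p]
for c in("top","scene"):
    p,P=cloud(c);ims.append(p)
    for x,y in((.538,-.066),(.5324,.093)):
        q=box(P,(x-.03,x+.03),(y-.03,y+.03),(.06,.13));print(c,q.min(0),q.max(0))
cv2.imwrite("pics/m4.png",cv2.resize(np.hstack(ims[1:]),(800,300))[:,:,::-1])
```

```text
[ 0.53697089 -0.0662444   0.24826655]
wrist 2929 [ 0.5374 -0.0663  0.0685] span [0.0488 0.0495 0.0271] fit (array([ 0.53736261, -0.06485461]), np.float64(0.0060330611150447785))
top [ 0.52033128 -0.05647227  0.06256619] [ 0.55841118 -0.04291841  0.08649482]
top [0.50705384 0.06832061 0.06157049] [0.55685258 0.11470729 0.08645922]
scene [ 0.51186177 -0.09013318  0.06017467] [ 0.56581034 -0.04139884  0.08225818]
scene [0.50788757 0.06919393 0.06014609] [0.55922945 0.11760437 0.08342401]
```

View pics/m4.png

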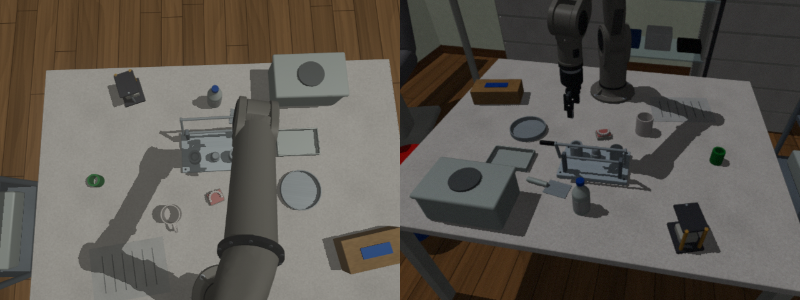

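Both rings went fully home, with tops at about 0.082 m. I'll check the dark fixture and the table edges once for a hidden third ring.

Run:
```python
import cv2,numpy as np
s=cv2.imread("pics/scene0.png");t=cv2.imread("pics/top0.png")
a=cv2.resize(s[315:415,400:520],(480,400));b=cv2.resize(t[100:180,160:256],(320,267))
c=np.zeros((400,800,3),np.uint8);c[:,:480]=a;c[:267,480:]=b
cv2.imwrite("pics/m5.png",c)
```

```text
(no output)
```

View pics/m5.png

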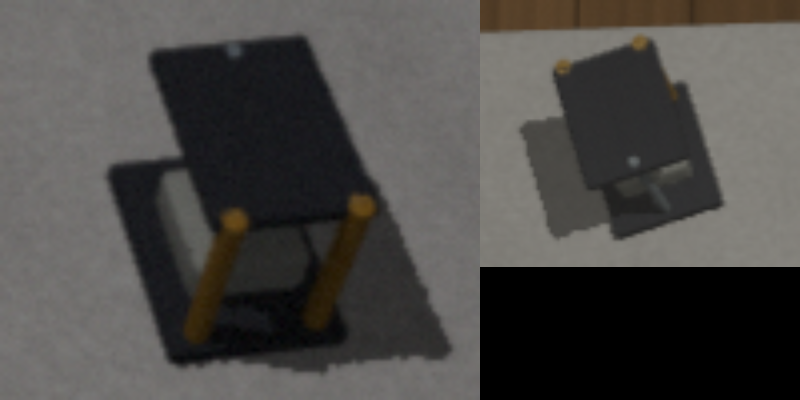

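No third ring: the fixture at (240,200) is an articulator holding a plaster block. Both rings are full bore, so both go to the tray.

Call:
servo_tool --commands '[[[0,0.002,0.2],[0,0,0]],[[0,0.002,0.4],[0,0,0]],[[0,0.002,0.55],[0,0,0]],[[0,0.002,0.68],[0,0,0]],[[0,0.002,0.729],[0,0,0]],[[0,0.002,0.729],[0,0,0]],[[0,0.002,0.729],[0,0,0]]]'

```text
clock: 22.0
tcp_pos: [0.5389, -0.0669, 0.0678]
orientation: [2.222, 2.22, 0.001]
contact_force: [-0.5, -0.1, 0.9]
grip_width: 0.0857
gripper_force: 0.0
```

Call:
servo_tool --commands '[[[0,0,0],[0,0,0]],[[0,0,0],[0,0,0]],[[0,0,0],[0,0,0]],[[0,0,0],[0,0,0]],[[0,0,0],[0,0,0]],[[0,0,0],[0,0,0]]]' --claw 1 --squeeze 30

```text
clock: 22.6
tcp_pos: [0.5384, -0.0665, 0.0683]
orientation: [2.222, 2.22, 0.002]
contact_force: [-4.0, 0.4, 7.6]
grip_width: 0.0485
gripper_force: 29.9
```

Call:
servo_tool --commands '[[[0,0,-0.06],[0,0,0]],[[0,0,-0.15],[0,0,0]],[[0,0,-0.25],[0,0,0]],[[0,0,-0.36],[0,0,0]],[[0,0,-0.45],[0,0,0]],[[0,0,-0.5],[0,0,0]],[[0,0,-0.5],[0,0,0]],[[0,0,-0.5],[0,0,0]]]'

```text
clock: 23.4
tcp_pos: [0.5379, -0.0662, 0.1917]
orientation: [-2.221, -2.221, 0.0]
contact_force: [-0.1, -0.1, -2.8]
grip_width: 0.0491
gripper_force: 32.1
```

Call:
servo_tool --commands '[[[-0.2,0,0],[0,0,0]],[[-0.4,0,0],[0,0,0]],[[-0.6,0,0],[0,0,0]],[[-0.8,0.1,0],[0,0,0]],[[-1,0.216,0],[0,0,0]],[[-1,0.216,0],[0,0,0]],[[-1,0.216,0],[0,0,0]]]'

```text
clock: 24.1
tcp_pos: [0.5913, -0.3193, 0.1898]
orientation: [-2.225, -2.216, 0.004]
contact_force: [-0.5, 1.1, -2.0]
grip_width: 0.0487
gripper_force: 32.1
```

Call:
servo_tool --commands '[[[-0.195,0,0],[0,0,0]],[[-0.195,0,0],[0,0,0]],[[-0.195,0,0.15],[0,0,0]],[[-0.195,0,0.3],[0,0,0]],[[-0.195,0,0.42],[0,0,0]],[[-0.195,0,0.48],[0,0,0]],[[-0.195,0,0.48],[0,0,0]],[[-0.195,0,0.48],[0,0,0]]]'

```text
clock: 24.9
tcp_pos: [0.5925, -0.3652, 0.0728]
orientation: [2.221, 2.221, 0.0]
contact_force: [1.2, -0.5, -2.3]
grip_width: 0.0489
gripper_force: 32.2
```

Run:
```python
from h import *
o=r.get_obs();print(o["tcp_pos"],np.round(o["joints"],2))
p,P=cloud("wrist");x,y,z=o["tcp_pos"]
for a,b in (((.5,.7),(-.33,-.2)),):
    q=box(P,a,b,(.012,.026));print("rims",q.min(0),q.max(0))
    q=box(P,(.57,.61),(-.32,-.26),(-.01,.01));print("floor",np.median(q,0))
q=box(P,(x-.022,x+.022),(y-.04,y+.04),(z,z+.025));print((q.min(0)+q.max(0))/2,q.max(0))
```

```text
[ 0.59251912 -0.3651996   0.07276415] [ 0.15  0.75  0.47  1.65 -0.42  0.85  0.79]
rims [ 0.53541452 -0.32999994  0.01200648] [ 0.64675002 -0.24090708  0.02427874]
floor [ 0.59004529 -0.28751337  0.00389848]
[ 0.59252409 -0.36558613  0.07945158] [ 0.61451863 -0.3402969   0.08613792]
```

Call:
servo_tool --commands '[[[0,-0.005,0.03],[0,0,0]],[[0,-0.005,0.06],[0,0,0]],[[0,-0.005,0.08],[0,0,0]],[[0,-0.005,0.08],[0,0,0]],[[0,-0.005,0.08],[0,0,0]]]'

```text
clock: 25.45
tcp_pos: [0.5909, -0.3655, 0.0524]
orientation: [2.222, 2.221, 0.0]
contact_force: [-1.4, 0.6, 2.1]
grip_width: 0.0487
gripper_force: 32.2
```

Call:
servo_tool --commands '[[[0,0,0],[0,0,0]],[[0,0,0],[0,0,0]],[[0,0,0],[0,0,0]],[[0,0,0],[0,0,0]],[[0,0,0],[0,0,0]],[[0,0,-0.2],[0,0,0]],[[0,0,-0.4],[0,0,0]],[[0,0,-0.6],[0,0,0]],[[0,0,-0.7],[0,0,0]],[[0,0,-0.7],[0,0,0]],[[0,0,-0.7],[0,0,0]]]' --claw 0

```text
clock: 26.55
tcp_pos: [0.591, -0.3652, 0.2273]
orientation: [2.221, 2.221, 0.001]
contact_force: [0.3, -0.4, -1.3]
grip_width: 0.0856
gripper_force: 0.0
```

Run:
```python
from h import *
o=r.get_obs();print(o["tcp_pos"])
ring("wrist",.591,-.365,(.045,.1))
```

```text
[ 0.59095701 -0.36518345  0.22730447]
wrist 1813 [ 0.5911 -0.3656  0.0556] span [0.0495 0.0495 0.0212] fit (array([ 0.59117684, -0.36453074]), np.float64(0.002256754164929053))
```

Call:
servo_tool --commands '[[[0.2,-0.1,-0.08],[0,0,0]],[[0.4,-0.234,-0.08],[0,0,0]],[[0.6,-0.234,-0.08],[0,0,0]],[[0.8,-0.234,-0.08],[0,0,0]],[[1,-0.234,-0.08],[0,0,0]],[[1,-0.234,-0.08],[0,0,0]],[[1,-0.234,-0.08],[0,0,0]]]'

```text
clock: 27.3
tcp_pos: [0.5319, -0.1109, 0.2453]
orientation: [-2.212, -2.226, 0.002]
contact_force: [0.5, -0.4, 0.1]
grip_width: 0.0855
gripper_force: 0.0
```

Call:
servo_tool --commands '[[[0.2,0,0],[0,0,0]],[[0.4,0,0],[0,0,0]],[[0.6,0,0],[0,0,0]],[[0.832,0,0],[0,0,0]],[[0.832,0,0],[0,0,0]],[[0.832,0,0],[0,0,0]],[[0.832,0,0],[0,0,0]]]'

```text
clock: 28.0
tcp_pos: [0.5326, 0.0903, 0.2463]
orientation: [2.225, 2.218, -0.003]
contact_force: [-0.5, -1.0, -0.3]
grip_width: 0.0856
gripper_force: 0.0
```

Run:
```python
from h import *
o=r.get_obs();print(o["tcp_pos"])
_,m=ring("wrist",.5324,.093,(.07,.125),.04)
print(cmd((m[0],m[1],.067)))
```

```text
[0.53255973 0.09027874 0.2463389 ]
wrist 1918 [0.532  0.093  0.0764] span [0.0491 0.0491 0.0127] fit (array([0.53216755, 0.09386087]), np.float64(0.005152184982049918))
([0.014, -0.002, 0.718], [-0.001, 0.001, -0.003])
```

Call:
servo_tool --commands '[[[0.012,-0.002,0.2],[0,0,0]],[[0.012,-0.002,0.4],[0,0,0]],[[0.012,-0.002,0.55],[0,0,0]],[[0.012,-0.002,0.67],[0,0,0]],[[0.012,-0.002,0.718],[0,0,0]],[[0.012,-0.002,0.718],[0,0,0]],[[0.012,-0.002,0.718],[0,0,0]]]'

```text
clock: 28.75
tcp_pos: [0.5332, 0.0948, 0.0687]
orientation: [2.223, 2.218, 0.002]
contact_force: [0.5, -0.9, 0.7]
grip_width: 0.0854
gripper_force: 0.0
```

Call:
servo_tool --commands '[[[0,0,0],[0,0,0]],[[0,0,0],[0,0,0]],[[0,0,0],[0,0,0]],[[0,0,0],[0,0,0]],[[0,0,0],[0,0,0]],[[0,0,0],[0,0,0]]]' --claw 1 --squeeze 30

```text
clock: 29.35
tcp_pos: [0.5329, 0.096, 0.069]
orientation: [2.222, 2.22, 0.003]
contact_force: [-1.8, 0.1, 8.5]
grip_width: 0.0497
gripper_force: 29.9
```

Call:
servo_tool --commands '[[[0,0,-0.06],[0,0,0]],[[0,0,-0.15],[0,0,0]],[[0,0,-0.25],[0,0,0]],[[0,0,-0.36],[0,0,0]],[[0,0,-0.45],[0,0,0]],[[0,0,-0.5],[0,0,0]],[[0,0,-0.5],[0,0,0]],[[0,0,-0.5],[0,0,0]]]'

```text
clock: 30.15
tcp_pos: [0.5316, 0.0958, 0.1922]
orientation: [-2.221, -2.221, 0.001]
contact_force: [-1.6, 0.0, -1.6]
grip_width: 0.0499
gripper_force: 32.2
```

Call:
servo_tool --commands '[[[-0.2,0,0],[0,0,0]],[[-0.4,0,0],[0,0,0]],[[-0.6,0,0],[0,0,0]],[[-0.8,0,0],[0,0,0]],[[-1,0,0],[0,0,0]],[[-1,0,0],[0,0,0]],[[-1,0,0],[0,0,0]]]'

```text
clock: 30.85
tcp_pos: [0.5307, -0.1558, 0.1912]
orientation: [-2.225, -2.215, 0.003]
contact_force: [-0.1, 1.1, -1.3]
grip_width: 0.0498
gripper_force: 32.1
```

Call:
servo_tool --commands '[[[-0.2,0,0],[0,0,0]],[[-0.4,0.1,0],[0,0,0]],[[-0.516,0.238,0],[0,0,0]],[[-0.516,0.238,0],[0,0,0]],[[-0.516,0.238,0.15],[0,0,0]],[[-0.516,0.238,0.3],[0,0,0]],[[-0.516,0.238,0.42],[0,0,0]],[[-0.516,0.238,0.48],[0,0,0]],[[-0.516,0.238,0.48],[0,0,0]],[[-0.516,0.238,0.48],[0,0,0]]]'

```text
clock: 31.85
tcp_pos: [0.5922, -0.2828, 0.0732]
orientation: [2.22, 2.222, 0.001]
contact_force: [0.8, -0.7, -0.8]
grip_width: 0.0495
gripper_force: 32.3
```

Call:
servo_tool --commands '[[[0,0,0.03],[0,0,0]],[[0,0,0.06],[0,0,0]],[[0,0,0.079],[0,0,0]],[[0,0,0.079],[0,0,0]],[[0,0,0.079],[0,0,0]]]'

```text
clock: 32.35
tcp_pos: [0.5917, -0.2835, 0.0531]
orientation: [2.222, 2.22, 0.001]
contact_force: [-0.8, 0.1, 2.3]
grip_width: 0.0494
gripper_force: 32.5
```

Call:
servo_tool --commands '[[[0,0,0],[0,0,0]],[[0,0,0],[0,0,0]],[[0,0,0],[0,0,0]],[[0,0,0],[0,0,0]],[[0,0,0],[0,0,0]],[[0,0,-0.2],[0,0,0]],[[0,0,-0.4],[0,0,0]],[[0,0,-0.6],[0,0,0]],[[0,0,-0.8],[0,0,0]],[[0,0,-0.85],[0,0,0]],[[0,0,-0.85],[0,0,0]],[[0,0,-0.85],[0,0,0]]]' --claw 0

```text
clock: 33.55
tcp_pos: [0.5909, -0.2827, 0.2638]
orientation: [-2.22, -2.22, 0.001]
contact_force: [0.4, -0.5, -0.4]
grip_width: 0.0852
gripper_force: 0.0
```

Run:
```python
from h import *
o=r.get_obs();print(o["tcp_pos"])
p,m=ring("wrist",.592,-.283,(.045,.1),.035);cv2.imwrite("pics/w6.png",p[:,:,::-1])
ring("wrist",.591,-.365,(.045,.1),.035)
print(cmd((.6575,-.141,.28)))
```

```text
[ 0.59085089 -0.28270091  0.26384612]
wrist 1428 [ 0.5919 -0.2865  0.0558] span [0.0493 0.0492 0.0214] fit (array([ 0.59192886, -0.28551288]), np.float64(0.0022651633141744635))
wrist 1500 [ 0.5913 -0.3653  0.0555] span [0.0489 0.0496 0.0209] fit (array([ 0.5912531 , -0.36371416]), np.float64(0.0022263211788366715))
([0.566, 0.268, -0.069], [-0.002, -0.001, -0.0])
```

View pics/w6.png

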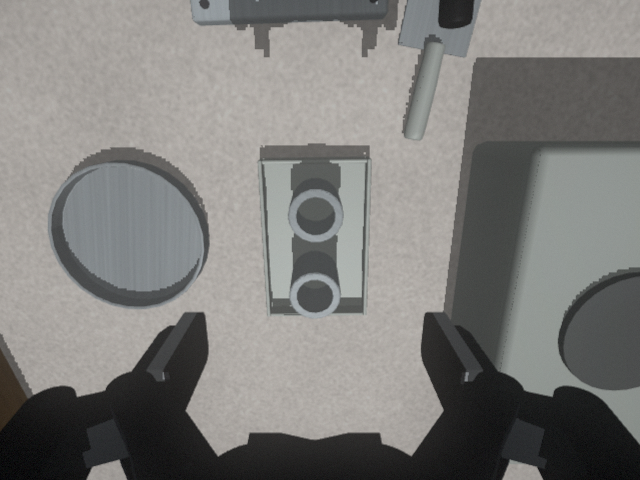

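Both rings stand in the tray, at (315,215) and (315,295). Now for the guard.

Call:
servo_tool --commands '[[[0.2,0.1,-0.07],[0,0,0]],[[0.4,0.2,-0.07],[0,0,0]],[[0.562,0.268,-0.07],[0,0,0]],[[0.562,0.268,-0.07],[0,0,0]],[[0.562,0.268,-0.07],[0,0,0]],[[0.562,0.268,-0.07],[0,0,0]],[[0.562,0.268,-0.07],[0,0,0]]]'

```text
clock: 34.35
tcp_pos: [0.6573, -0.1454, 0.2822]
orientation: [-2.226, -2.217, 0.003]
contact_force: [-0.3, -0.2, -0.0]
grip_width: 0.0859
gripper_force: 0.0
```

Run:
```python
from h import *
o=r.get_obs();print(o["tcp_pos"])
p,P=cloud("wrist");q=box(P,(.6,.72),(-.165,-.12),(.15,.21));print(q.min(0),q.max(0))
m=(q.min(0)+q.max(0))/2;print(cmd((m[0],-.141,.1805)))
```

```text
[ 0.65733009 -0.1454166   0.28223561]
[ 0.65092688 -0.15966225  0.17828623] [ 0.6668357  -0.1200024   0.18928839]
([0.018, 0.006, 0.408], [-0.001, 0.0, -0.003])
```

Call:
servo_tool --commands '[[[0.016,0.006,0.15],[0,0,0]],[[0.016,0.006,0.28],[0,0,0]],[[0.016,0.006,0.37],[0,0,0]],[[0.016,0.006,0.408],[0,0,0]],[[0.016,0.006,0.408],[0,0,0]],[[0.016,0.006,0.408],[0,0,0]]]'

```text
clock: 35.0
tcp_pos: [0.6605, -0.1398, 0.182]
orientation: [2.222, 2.219, 0.001]
contact_force: [-0.5, -0.3, 1.1]
grip_width: 0.0853
gripper_force: 0.0
```

Call:
servo_tool --commands '[[[0,0,0],[0,0,0]],[[0,0,0],[0,0,0]],[[0,0,0],[0,0,0]],[[0,0,0],[0,0,0]],[[0,0,0],[0,0,0]],[[0,0,0],[0,0,0]],[[0,0,0],[0,0,0]],[[0,0,0],[0,0,0]]]' --claw 1 --squeeze 20

```text
clock: 35.8
tcp_pos: [0.6588, -0.1388, 0.1811]
orientation: [-2.22, -2.22, 0.002]
contact_force: [-4.8, 0.9, 5.3]
grip_width: 0.0154
gripper_force: 19.5
```

Call:
servo_tool --commands '[[[0,-0.052,-0.014],[0,0,0]],[[0,-0.106,-0.019],[0,0,0]],[[0,-0.16,-0.017],[0,0,0]],[[0,-0.213,-0.006],[0,0,0]],[[0,-0.263,0.012],[0,0,0]],[[0,-0.311,0.038],[0,0,0]],[[0,-0.354,0.07],[0,0,0]],[[0,-0.392,0.109],[0,0,0]],[[0,-0.423,0.153],[0,0,0]],[[0,-0.448,0.201],[0,0,0]],[[0,-0.465,0.252],[0,0,0]],[[0,-0.474,0.305],[0,0,0]],[[0,-0.476,0.341],[0,0,0]],[[0,-0.476,0.346],[0,0,0]],[[0,-0.476,0.346],[0,0,0]]]'

```text
clock: 37.3
tcp_pos: [0.5396, -0.1407, 0.0933]
orientation: [2.223, 2.22, -0.005]
contact_force: [-0.6, -6.9, -1.3]
grip_width: 0.0151
gripper_force: 23.1
```

Call:
servo_tool --commands '[[[0,0,0.012],[0,0,0]],[[0,0,0.02],[0,0,0]],[[0,0,0.02],[0,0,0]],[[0,0,0.02],[0,0,0]]]'

```text
clock: 37.7
tcp_pos: [0.5396, -0.1407, 0.0886]
orientation: [2.223, 2.219, -0.004]
contact_force: [-2.1, -6.1, 1.4]
grip_width: 0.0151
gripper_force: 23.4
```

Call:
servo_tool --commands '[[[0,0,0],[0,0,0]],[[0,0,0],[0,0,0]],[[0,0,0],[0,0,0]],[[0,0,0],[0,0,0]],[[0,0,0],[0,0,0]],[[0,0,-0.15],[0,0,0]],[[0,0,-0.3],[0,0,0]],[[0,0,-0.5],[0,0,0]],[[0,0,-0.64],[0,0,0]],[[0,0,-0.64],[0,0,0]],[[0,0,-0.64],[0,0,0]]]' --claw 0

```text
clock: 38.8
tcp_pos: [0.5412, -0.1385, 0.2498]
orientation: [2.221, 2.221, 0.002]
contact_force: [-0.4, -0.0, -1.4]
grip_width: 0.0857
gripper_force: 0.0
```

Run:
```python
from h import *
o=r.get_obs();print(o["tcp_pos"])
p,P=cloud("wrist");cv2.imwrite("pics/w7.png",p[:,:,::-1])
g=box(P,(.48,.6),(-.175,-.125),(.065,.13));print("grip",g.min(0),g.max(0),np.percentile(g[:,2],95))
b=box(P,(.5,.57),(-.09,.0),(.08,.125));print("bar",b.min(0),b.max(0))
a=box(P,(.5,.64),(-.115,-.1),(.085,.125));s=np.polyfit(a[:,0],a[:,2],1);print("arm",len(a),s)
for c in("top","scene"):
    p,P=cloud(c)
    b=box(P,(.5,.57),(-.09,.1),(.08,.125));print(c,b.min(0),b.max(0),np.median(b,0)) if len(b) else 0
    ring(c,.5919,-.2865,(.045,.1),.035);ring(c,.591,-.365,(.045,.1),.035)
```

```text
[ 0.54124258 -0.13851235  0.24983501]
grip [ 0.53155151 -0.16321436  0.09407271] [ 0.5478352  -0.12501304  0.10420944] 0.10324022777731111
bar [ 0.53083652 -0.08998266  0.09341347] [ 5.42971688e-01 -6.80538421e-05  1.02013611e-01]
arm 1973 [0.00193116 0.09941911]
top [ 0.52809615 -0.08933705  0.09083988] [0.54353733 0.09938282 0.10643258] [0.53509246 0.0049708  0.09970228]
top 180 [ 0.5908 -0.3675  0.0584] span [0.0489 0.0467 0.0251] fit (array([ 0.59019283, -0.36562065]), np.float64(0.0024230874123957616))
scene [ 0.52887864 -0.08944966  0.08745048] [0.54492099 0.09992757 0.10287163] [0.53824483 0.00674243 0.0974504 ]
scene 292 [ 0.5942 -0.2861  0.0561] span [0.0532 0.0512 0.0217] fit (array([ 0.59393321, -0.28497564]), np.float64(0.002338522860056835))
scene 291 [ 0.5933 -0.3643  0.056 ] span [0.0521 0.0514 0.022 ] fit (array([ 0.59310408, -0.36379785]), np.float64(0.0024653495828190516))
```

```bash
python3 -c "
from bench import r
print(r.hand_in())"
```

```text
the job is handed in; nothing more can be done
None
```

I raised the guard and gauged the two steel rings I found, both of which went fully home. They now stand upright in the rectangular tray, the guard measures level over the empty pins, and the job was handed in at about 39 s; no verdict came back.

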